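Sort two spring plungers into the stiff bin and the weak tray

ROBOT

A 6-joint arm with a two-finger parallel gripper is mounted at the origin on the work surface; the furniture and walls round the work are solid. World frame = base frame: x ahead of the robot, y to its left, z up, the work surface at z = 0. Lengths are in mm, angles in rad, forces in N, time in s.
With the tool pointing down it reaches from about 275 to 1000 mm from the base axis. Payload 8.4 kg.
Tool frame: the origin (TCP) lies at the very end of the fingers, on their centre line; the grasp point (between the pads) lies 19 mm behind it; z points along the fingers, y is the direction in which the jaws open and shut (so a half turn about z gives the same grasp; the last joint's range is limited). The gripper opens to 85 mm and grips with 20 to 120 N. Pads are 22 mm wide; open, the fingers measure 114 mm over their backs; the gripper's body (76 mm by 85 mm) begins 54 mm behind the grasp point. The pads swing forward as they close: fully open they stand 13 mm farther back than shut.
Start: joints at [1.328, 0.353, 1.633, -0, 1.155, -0.002], TCP at [149.048, 606.97, 231.281] pointing down, gripper open.
Joint ranges: [-2.63, 2.63], [-0.92, 2.1], [0.06, 2.66], [-1.3, 4.44], [0, 2.69], [-3.02, 3.02]. Speed limits (rad/s): [2.22, 2.22, 2.79, 3.14, 3.14, 3.14].

INTERFACE

Orientations are given as [roll, pitch, yaw] about the fixed x, y, z axes, in that order (R = Rz(yaw) Ry(pitch) Rx(roll)).
In Python, from rig import sense, grab_frame, get_calibration, sign_off, boxes_of, trace gives the robot as it stands.
- The arm moves only by the tool servo_tool, never from a script. Its argument "rows" is a list of rows, each a list of 3 entries, a list of its own where there are three numbers: the finger opening in mm, from 0 to 85.4, then the shift along the tool's x, y, z in mm, then the turn, a rotation vector about the tool's x, y, z in degrees. A call has 1 to 8 rows; each row shifts and turns the commanded pose from where the row before left it, along the tool's axes as they then stand; what a row does not reach is not made up. A row lasts 1/8 s, in which the tool goes at most 62.5 mm and 10.7 degrees, less where a joint would pass 70% of its speed; a pose out of reach is approached as far as the arm can. A call is refused whole if a number of a shift passes 62.5 or a number of a turn 10.7, either way. A call with a gripper value outside its range is refused whole. The fingers move at their own pace and stop on an object; "force" is the grip in N (left out, the last holds). Time passes only in rows, so rows that do not move let the fingers close. It gives the time, the measured TCP pose, the force and the opening at its end, in the units of the state.
- sense(): the state, without advancing time (a new reading comes with each control period).
- grab_frame(name): name is "side" or "top" or "wrist"; returns the picture (420x560x3 uint8, blue, green, red); there is no depth.
- get_calibration(name): a dict with "intrinsics" (3x3 intrinsics, pixels), "world_to_cam" (4x4, takes a point from world to camera coordinates). Camera axes: x right, y down, z forward; pixel columns grow to the right and rows downward; lengths in mm; the calibration is good to about 2 mm. A picture is of the moment at which its call begins: read the wrist's pose just before it. get_calibration takes no time and is no camera call; for the wrist camera it gives the pose at the moment of the call.
- sign_off(): hands the job in, once; it reports no verdict.
Trained networks look in the newest picture that a camera, given by its name, has taken for a name from the list of things; names that differ only in an ending like _2 or _b are one class to them, and where a whole thing is asked for, a point or a joint stands for the part that bears it (a point fixed in the world has none). Each returns a list of dicts, best first, with "conf" (0 to 1); they miss things now and then, are a little off and sometimes report something else, mostly with a low value. They report only what shows in the picture. A call takes as long as a camera call. They do not tell look-alikes from the thing itself.
- boxes_of(camera, thing): "centre" ([x, y, z] in mm, in the coordinates of the camera as it stood for that picture, good to about 4 mm: the middle of the surface that is visible of it).
- trace(camera, thing): "mask" (420x560 bool, what is visible of it).
The state is a dict: "clock": time; "qpos": joint angles; "qvel": joint speeds; "joint_efforts": joint torques, N m; "eef_pos": TCP position; "tcp_rot": TCP orientation; "contact_force": force on the tool from outside, world axes, zero at the start; "wrist_torque": the same for the moment, N m; "opening": opening from 0.0 (shut) to 1.0 (fully open).
Only numpy, scipy, OpenCV 4.12 (cv2) and the standard library are available. Lean on these libraries where they do the work, as an engineer would, in place of code of your own. Each camera call takes 0.05 s, during which the arm holds its last target. There are 200 camera calls.

TASK

The two spring plungers standing on the packing bench look alike, but one has a stiff spring and the other a weak one. Push down on a button from above, about half-way or more, to feel which is which; then stand the stiff plunger upright in the deep bin and the weak plunger upright in the shallow tray, and let go of them.

Things in the scene. Friction and masses are not known exactly. Their poses are not given: they have to be found in the camera images.
- plunger_a_center (a point): One of two plungers that look alike (this may be the stiff or the weak one, left or right): upright round aluminium housing, 40 mm across, on a dark foot 52 mm across and 6 mm thick, black push button 27 mm across on top. Housing 50 mm high, button top at 68 mm; 0.2 kg, loose on the bench. Point: on its axis, 34 mm above the underside (34 mm below the button top), good to grip; z up.
- plunger_a_button (a joint): Push button of plunger_a, m: 0 = fully up, 0.012 = pushed straight down to its stop; springs back. The stiff plunger's pushes back with about 4 N at first, 11 N when 6 mm down, 18 N at the stop; the weak one's with about 0.6 N, 2 N and 3 N.
- plunger_b_center (a point): One of two plungers that look alike (this may be the stiff or the weak one, left or right): upright round aluminium housing, 40 mm across, on a dark foot 52 mm across and 6 mm thick, black push button 27 mm across on top. Housing 50 mm high, button top at 68 mm; 0.2 kg, loose on the bench. Point: on its axis, 34 mm above the underside (34 mm below the button top), good to grip; z up.
- plunger_b_button (a joint): Push button of plunger_b, m: 0 = fully up, 0.012 = pushed straight down to its stop; springs back. The stiff plunger's pushes back with about 4 N at first, 11 N when 6 mm down, 18 N at the stop; the weak one's with about 0.6 N, 2 N and 3 N.
- deep_bin_in (a point): Deep bin of grey plastic, open on top, fixed to the bench, left or right of the plungers: 160 mm along its x axis, 130 mm along y, walls 4 mm thick, inner floor 4 mm and rim 50 mm above the bench (the higher of the two), with ribs and a white card on its -x side. Point: centre of its inner floor; x, y along its sides, z up.
- shallow_tray_in (a point): Shallow tray of grey plastic, open on top, fixed to the bench, left or right of the plungers: 160 mm along its x axis, 130 mm along y, walls 4 mm thick, inner floor 4 mm and rim 20 mm above the bench (the lower of the two). Point: centre of its inner floor; x, y along its sides, z up.
Mind the look-alikes: they are no part of the job. What is shaped like the part that bears plunger_b_center but red is not meant.

How it is judged:
By the outcome, as a careful person would: the job done as asked, in the order asked, and still so for the second after the job is handed in, with the robot touching nothing.
It also fails if it takes over 59 s, if anything falls off the work surface, if the arm or the gripper's body presses on something with over 40 N, if the wrist force passes 120 N, or if a joint passes its speed limit or range.

## Working session

There is one attempt and no reset: what is moved stays moved. The work goes in short steps, Python scripts to look and compute and a tool call to move; the robot and the scene stay as the last step left them, time stands still between calls to the robot, and variables do not carry over. Pictures are saved under pics/ and viewed, about 8 in all and at most 12, crops included, and the job is handed in when it is done.

Besides the shell and the picture viewer there is one more tool, called after ">>>" by a JSON object that holds its "fn" and its "kwargs", one argument or row to a line. servo_tool: Moves the arm, as the interface text tells. Its arguments: {"type":"object","properties":{"rows":{"type":"array","items":{"type":"array"}},"force":{"type":"number"}},"required":["rows"]}

```bash
mkdir -p pics; cat > h.py <<'E'
import numpy as np, cv2
from rig import *
def towld(cam,p,C=None):
    C=C or get_calibration(cam); M=np.linalg.inv(np.array(C["world_to_cam"])); return (M@np.r_[p,1])[:3]
def pix2z(cam,u,v,z):
    C=get_calibration(cam); M=np.linalg.inv(np.array(C["world_to_cam"])); d=M[:3,:3]@np.linalg.inv(np.array(C["intrinsics"]))@[u,v,1]; o=M[:3,3]
    return o+d*(z-o[2])/d[2]
def proj(cam,p):
    C=get_calibration(cam); q=np.array(C["intrinsics"])@(np.array(C["world_to_cam"])@np.r_[p,1])[:3]; return q[:2]/q[2]
E
python3 - <<'E'
from h import *
np.set_printoptions(precision=1,suppress=True)
print(sense())
ims=[]
for c in ["top","side"]:
    im=grab_frame(c); cv2.imwrite(f"pics/{c}0.png",im)
    for t in ["plunger_a_center","plunger_a_button","deep_bin_in","shallow_tray_in"]:
        for b in boxes_of(c,t): 
            w=towld(c,b["centre"]); print(c,t,round(b["conf"],2),w,proj(c,w))
E
```

```text
{'clock': 0.0, 'qpos': array([ 1.3,  0.4,  1.6,  0. ,  1.2, -0. ]), 'qvel': array([ 0., -0.,  0.,  0.,  0.,  0.]), 'joint_efforts': array([  0. , -60.5, -34.2,  -0. ,   0. ,  -0. ]), 'eef_pos': array([149. , 606.5, 230.6]), 'tcp_rot': array([-3.1, -0. ,  2.9]), 'contact_force': array([ 0.6, -0.3,  0.6]), 'wrist_torque': array([ 0.,  0., -0.]), 'opening': 1.0021159302484153}
top plunger_a_center 0.69 [545.7 159.7  44.9] [248.5 159.9]
top deep_bin_in 0.86 [ 511.9 -155.9    4.2] [377.1 177.5]
top shallow_tray_in 0.74 [519.7 359.5  -0.7] [169.2 172.3]
side plunger_a_center 0.59 [546.6 150.7  42.7] [331.  204.7]
side plunger_a_button 0.46 [ 516.4 -137.6    5.5] [313.1 336.4]
side plunger_a_button 0.4 [551.3 161.8  69.8] [334.3 191.2]
side deep_bin_in 0.6 [ 514.4 -136.     6.1] [312.  335.3]
side shallow_tray_in 0.63 [517.9 369.4   7.9] [317.3 155.7]
```

View pics/top0.png

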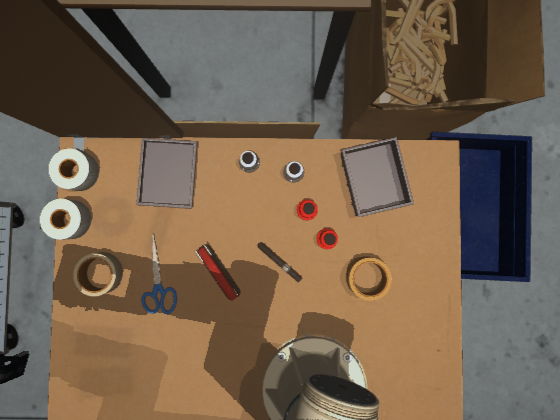

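View pics/side0.png

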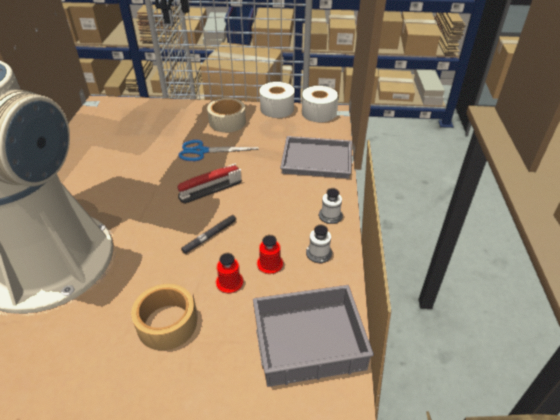

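Top view: silver plungers at (248,160) and (294,171); red look-alikes at (307,208) and (327,238); tray on the left at (168,173), bin on the right at (377,177). The side view agrees. There is a low fence behind the plungers.

```bash
python3 - <<'E'
from h import *
np.set_printoptions(precision=1,suppress=True)
print("tcp px",proj("top",sense()["eef_pos"]),proj("side",sense()["eef_pos"]), "cam pos",towld("top",[0,0,0]),towld("side",[0,0,0]))
for c in ["top","side"]:
    im=grab_frame(c)
    for t in ["deep_bin_in","shallow_tray_in"]:
        for m in trace(c,t)[:2]:
            r=cv2.minAreaRect(np.argwhere(m["mask"])[:,::-1].astype(np.float32)); z=50 if "deep" in t else 20
            P=np.array([pix2z(c,*p,z) for p in cv2.boxPoints(r)])
            print(c,t,m["conf"],P.mean(0),[np.linalg.norm(P[i]-P[i-1]) for i in range(2)],P[:,:2].ravel())
    # black button tops
    for (u,v) in ([(249,160),(294,171)] if c=="top" else [(333,194),(320.5,232)]):
        g=im.max(2)[int(v)-9:int(v)+10,int(u)-9:int(u)+10]; ys,xs=np.nonzero(g<70)
        n,l,s,ce=cv2.connectedComponentsWithStats((g<70).astype(np.uint8))
        for i in range(1,n):
            if s[i,4]>15: p=ce[i]+[int(u)-9,int(v)-9]; print(c,p,s[i],pix2z(c,*p,68 if c=="top" else 62))
print("fence", pix2z("top",250,122,40), pix2z("top",250,137,0))
E
```

```text
tcp px [  4.7 348. ] [178.   23.6] cam pos [ 380.2   90.6 1087.8] [ 492.  -565.7  675.3]
top deep_bin_in 0.65 [ 508.7 -143.4   50. ] [np.float64(165.53126353096366), np.float64(143.61123791759135)] [ 570.8  -54.1  607.5 -193.   446.2 -232.   410.3  -94.4]
top shallow_tray_in 0.93 [516.3 360.1  20. ] [np.float64(134.16983789496575), np.float64(166.74510389791942)] [438.  431.7 604.6 422.9 594.5 287.8 428.2 297.9]
top [247.3 157.8] [ 3  2 10 11 86] [547.  161.2  68. ]
top [293.9 168.4] [ 4  2 10 10 79] [523.4  52.1  68. ]
side deep_bin_in 0.72 [ 514.3 -154.5   50. ] [np.float64(155.04961065708358), np.float64(189.8105541820727)] [ 410.3 -101.7  593.1  -50.9  605.  -213.7  448.7 -251.9]
side shallow_tray_in 0.87 [516.1 354.9  20. ] [np.float64(161.81775457175), np.float64(164.24131119534746)] [433.4 275.2 427.8 439.4 608.  433.5 595.2 271.5]
side [332.5 193.4] [ 4  4 10 11 75] [548.3 163.9  62. ]
side [320.4 231.1] [  4   3  12  12 107] [524.2  52.8  62. ]
fence [638.7 158.   40. ] [610.6 159.9   0. ]
```

```bash
cat >> h.py <<'E'
from scipy.spatial.transform import Rotation as Rn
def to(*t):
    s=sense(); R=Rn.from_euler("xyz",s["tcp_rot"]).as_matrix(); d=R.T@(np.array(t)-s["eef_pos"])
    print("clk %.2f"%s["clock"],"tcp",np.round(s["eef_pos"],1),"rot",np.round(s["tcp_rot"],4),"F",np.round(s["contact_force"],1),"open %.3f"%s["opening"],"| shift",np.round(d,1))
E
python3 -c "
from h import *
to(547.5,162,130)"
```

```text
clk 0.80 tcp [149.  607.  231.3] rot [3.1416 0.     2.9008] F [ 0.1 -1.  -0.6] open 1.003 | shift [-493.1 -337.1  101.3]
```

>>> {"fn": "servo_tool", "kwargs": {
  "rows": [
    [0,[-42,-29,4],[0,0,0]],
    [0,[-42,-29,8],[0,0,0]],
    [0,[-42,-29,8],[0,0,0]],
    [0,[-42,-29,8],[0,0,0]],
    [0,[-42,-29,8],[0,0,0]],
    [0,[-42,-29,8],[0,0,0]],
    [0,[-42,-29,8],[0,0,0]],
    [0,[-42,-29,8],[0,0,0]]
  ],
  "force": 40
}}

```text
clock: 1.8
eef_pos: [421.1, 300.3, 171.3]
tcp_rot: [3.141, 0.0, 2.901]
contact_force: [-0.2, 1.1, -0.1]
opening: -0.002
```

```bash
python3 -c "
from h import *
to(547.5,162,130)"
```

```text
clk 1.80 tcp [421.1 300.3 171.3] rot [3.1410e+00 5.0000e-04 2.9009e+00] F [-0.2  1.1 -0.1] open -0.002 | shift [-155.7 -104.2   41.3]
```

>>> {"fn": "servo_tool", "kwargs": {
  "rows": [
    [0,[-39,-26,10],[0,0,0]],
    [0,[-39,-26,10],[0,0,0]],
    [0,[-39,-26,10],[0,0,0]],
    [0,[-39,-26,11],[0,0,0]],
    [0,[0,0,0],[0,0,0]]
  ]
}}

```text
clock: 2.42
eef_pos: [548.3, 161.1, 129.6]
tcp_rot: [-3.141, -0.0, 2.898]
contact_force: [-1.4, 1.3, 0.4]
opening: 0.002
```

```bash
python3 - <<'E'
from h import *
to(547.5,162,75)
im=grab_frame("wrist"); cv2.imwrite("pics/w1.png",im)
for b in boxes_of("wrist","plunger_a_button")+boxes_of("wrist","plunger_a_center"): print(b["conf"],towld("wrist",b["centre"]))
print(proj("wrist",[547.5,162,68]),proj("wrist",[523.7,52,68]))
E
```

```text
clk 2.42 tcp [548.3 161.1 129.6] rot [-3.1411 -0.      2.8976] F [-1.4  1.3  0.4] open 0.002 | shift [ 1.   0.7 54.6]
0.61 [546.03777277 171.62894052  69.94592049]
0.7 [537.63995447 167.29906014  52.0107934 ]
0.33 [554.05754219 -63.17561477  16.32918695]
[273.23479707 228.16784101] [100.46418728 232.87318177]
```

View pics/w1.png

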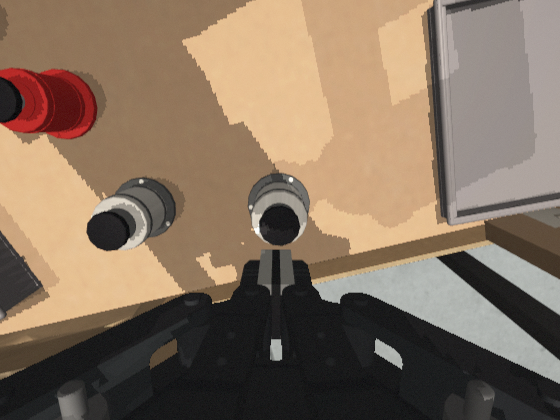

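The wrist view shows the left button at (279,225) and the right one at (109,231), a few pixels from my estimates. I'll refine both.

```bash
python3 - <<'E'
from h import *
print(pix2z("wrist",279,225,68),pix2z("wrist",109,231,68)); to(547,163.5,72)
E
```

```text
[546.30743109 166.13787086  68.        ] [523.82565846  57.86762235  68.        ]
clk 2.58 tcp [546.3 163.6 130.3] rot [ 3.1416e+00 -5.0000e-04  2.9005e+00] F [0.1 0.6 0.4] open -0.001 | shift [-0.8  0.1 58.3]
```

>>> {"fn": "servo_tool", "kwargs": {
  "rows": [
    [0,[0,0,28],[0,0,0]],
    [0,[0,0,28],[0,0,0]],
    [0,[0,0,4],[0,0,0]],
    [0,[0,0,4],[0,0,0]],
    [0,[0,0,3],[0,0,0]],
    [0,[0,0,3],[0,0,0]],
    [0,[0,0,0],[0,0,0]],
    [0,[0,0,0],[0,0,0]]
  ]
}}

```text
clock: 3.58
eef_pos: [546.9, 164.0, 62.1]
tcp_rot: [3.141, 0.001, 2.901]
contact_force: [-5.7, 0.6, 11.1]
opening: -0.0
```

About 11 N at roughly 6–7 mm, so the left one is stiff. I'll push a little deeper, then press the other one as a cross-check.

>>> {"fn": "servo_tool", "kwargs": {
  "rows": [
    [0,[0,0,2],[0,0,0]],
    [0,[0,0,0],[0,0,0]],
    [0,[0,0,0],[0,0,0]]
  ]
}}

```text
clock: 3.95
eef_pos: [546.8, 164.0, 60.3]
tcp_rot: [3.141, 0.0, 2.901]
contact_force: [-6.6, 1.8, 13.9]
opening: -0.001
```

>>> {"fn": "servo_tool", "kwargs": {
  "rows": [
    [0,[0,0,-20],[0,0,0]],
    [0,[0,0,-20],[0,0,0]],
    [0,[0,0,0],[0,0,0]]
  ]
}}

```text
clock: 4.32
eef_pos: [548.3, 163.9, 100.5]
tcp_rot: [3.139, 0.004, 2.901]
contact_force: [-0.4, 0.1, -0.2]
opening: -0.002
```

```bash
python3 -c "
from h import *
to(524,54.5,85)"
```

```text
clk 4.33 tcp [548.3 163.9 100.5] rot [3.1393 0.0039 2.9009] F [-0.4  0.1 -0.2] open -0.002 | shift [  -2.4 -112.1   15.3]
```

>>> {"fn": "servo_tool", "kwargs": {
  "rows": [
    [0,[0,-37,0],[0,0,0]],
    [0,[-1,-37,0],[0,0,0]],
    [0,[0,-37,5],[0,0,0]],
    [0,[0,0,20],[0,0,0]],
    [0,[0,0,6],[0,0,0]],
    [0,[0,0,6],[0,0,0]],
    [0,[0,0,3],[0,0,0]],
    [0,[0,0,0],[0,0,0]]
  ]
}}

```text
clock: 5.32
eef_pos: [521.3, 55.6, 58.4]
tcp_rot: [-3.142, 0.0, 2.901]
contact_force: [-1.5, -0.7, 1.2]
opening: 0.001
```

>>> {"fn": "servo_tool", "kwargs": {
  "rows": [
    [0,[0,0,0],[0,0,0]],
    [0,[0,0,0],[0,0,0]]
  ]
}}

```text
clock: 5.58
eef_pos: [521.3, 55.5, 58.5]
tcp_rot: [3.141, 0.0, 2.901]
contact_force: [-1.7, -0.1, 2.3]
opening: -0.001
```

The right one gives about 2 N at 9 mm, so it is weak. I'll retract, open the fingers and look again.

>>> {"fn": "servo_tool", "kwargs": {
  "rows": [
    [0,[0,0,-40],[0,0,0]],
    [85,[0,0,-40],[0,0,0]],
    [85,[0,0,0],[0,0,0]],
    [85,[0,0,0],[0,0,0]],
    [85,[0,0,0],[0,0,0]]
  ]
}}

```text
clock: 6.2
eef_pos: [520.4, 55.2, 137.1]
tcp_rot: [-3.141, -0.002, 2.901]
contact_force: [0.5, 0.5, -0.9]
opening: 0.846
```

```bash
python3 - <<'E'
from h import *
np.set_printoptions(precision=1,suppress=True)
for c in ["top","side","wrist"]:
    im=grab_frame(c); cv2.imwrite(f"pics/{c}2.png",im)
    for e,z in [((547,163,68),68),((524,54,68),68)]:
        u,v=proj(c,e).astype(int); k=9 if c!="wrist" else 34
        g=im.max(2)[max(v-k,0):v+k+1,max(u-k,0):u+k+1]
        n,l,s,ce=cv2.connectedComponentsWithStats((g<70 if c!="wrist" else g<45).astype(np.uint8))
        for i in range(1,n):
            if s[i,4]>20: p=ce[i]+[max(u-k,0),max(v-k,0)]; print(c,p,s[i],pix2z(c,*p,z if c!="side" else 62))
to(524,54,90)
E
```

```text
top [247.4 157.8] [ 6  5 10 11 89] [547.1 160.9  68. ]
top [291.6 173. ] [ 0  8 19 11 97] [512.5  57.4  68. ]
side [332.4 193.3] [ 5  7 10 10 70] [548.1 164.3  62. ]
side [320.3 230.9] [  4   7  12  12 115] [523.9  53.2  62. ]
wrist [439.5 222.8] [  12   18   42   38 1025] [546.9 161.7  68. ]
wrist [273.9 228.7] [  15   17   39   38 1116] [524.5  53.3  68. ]
clk 6.35 tcp [520.7  55.3 137.4] rot [-3.1 -0.   2.9] F [0.2 0.  0.1] open 0.992 | shift [-3.6 -0.4 47.4]
```

View pics/wrist2.png

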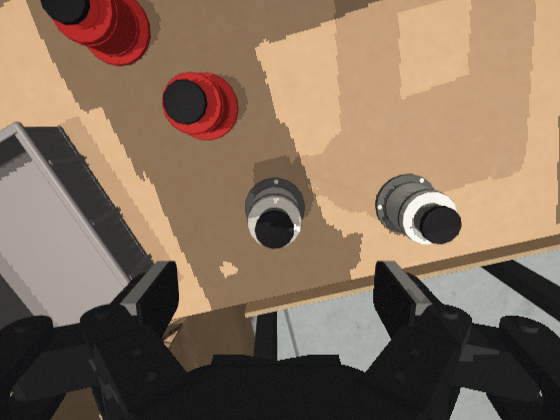

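The right button is at (274,229) and the left at (439,223). All cameras agree: right plunger (524,53), left plunger (547,162). I'll grasp the right (weak) one.

>>> {"fn": "servo_tool", "kwargs": {
  "rows": [
    [85,[-3.6,-1,30],[0,0,0]],
    [85,[0,0,30],[0,0,0]],
    [85,[0,0,31],[0,0,0]],
    [85,[0,0,30],[0,0,0]],
    [30,[0,0,0],[0,0,0]],
    [30,[0,0,0],[0,0,0]],
    [30,[0,0,0],[0,0,0]],
    [30,[0,0,0],[0,0,0]]
  ],
  "force": 40
}}

```text
clock: 7.35
eef_pos: [525.5, 53.6, 18.5]
tcp_rot: [3.141, 0.002, 2.901]
contact_force: [-0.5, 0.7, 7.7]
opening: 0.459
```

>>> {"fn": "servo_tool", "kwargs": {
  "rows": [
    [30,[0,0,0],[0,0,0]],
    [30,[0,0,0],[0,0,0]],
    [30,[0,0,-30],[0,0,0]],
    [30,[0,0,-40],[0,0,0]],
    [30,[0,0,-40],[0,0,0]],
    [30,[0,0,0],[0,0,0]]
  ]
}}

```text
clock: 8.1
eef_pos: [526.6, 53.7, 130.5]
tcp_rot: [3.14, 0.006, 2.901]
contact_force: [1.3, -0.2, -1.6]
opening: 0.455
```

```bash
python3 -c "
from h import *
to(516,359,125);cv2.imwrite('pics/w3.png',grab_frame('wrist'))"
```

```text
clk 8.10 tcp [526.6  53.7 130.5] rot [3.1395 0.0059 2.9008] F [ 1.3 -0.2 -1.6] open 0.455 | shift [ 83.2 294.    5.7]
```

View pics/w3.png

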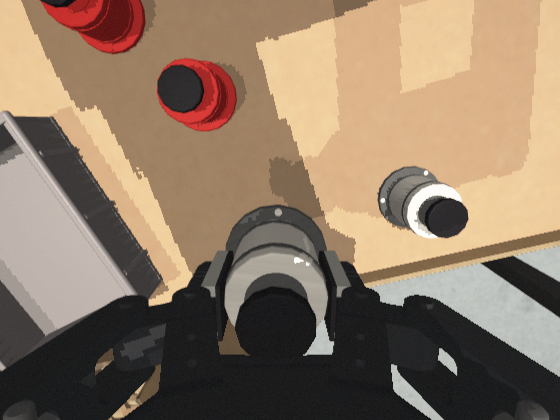

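The weak plunger is held upright between the pads. Moving to above the tray.

>>> {"fn": "servo_tool", "kwargs": {
  "rows": [
    [30,[10,36,0],[0,0,0]],
    [30,[13,46,0],[0,0,0]],
    [30,[13,46,0],[0,0,0]],
    [30,[13,46,0],[0,0,0]],
    [30,[13,46,0],[0,0,0]],
    [30,[13,46,0],[0,0,0]],
    [30,[8,28,0],[0,0,0]],
    [30,[0,0,0],[0,0,0]]
  ]
}}

```text
clock: 9.15
eef_pos: [512.9, 360.2, 125.4]
tcp_rot: [-3.14, -0.001, 2.903]
contact_force: [0.4, -1.1, -1.6]
opening: 0.454
```

```bash
python3 -c "
from h import *
to(516,359,22)"
```

```text
clk 9.15 tcp [512.9 360.2 125.4] rot [-3.1403e+00 -1.4000e-03  2.9032e+00] F [ 0.4 -1.1 -1.6] open 0.454 | shift [ -3.5  -0.3 103.4]
```

>>> {"fn": "servo_tool", "kwargs": {
  "rows": [
    [30,[-3,0,35],[0,0,0]],
    [30,[0,0,35],[0,0,0]],
    [30,[0,0,20],[0,0,0]],
    [30,[0,0,7],[0,0,0]],
    [30,[0,0,3],[0,0,0]],
    [30,[0,0,0],[0,0,0]]
  ]
}}

```text
clock: 9.9
eef_pos: [517.4, 358.3, 28.1]
tcp_rot: [3.141, 0.001, 2.901]
contact_force: [0.1, -0.2, -1.2]
opening: 0.455
```

```bash
python3 -c "
from h import *
to(516,359,21)"
```

```text
clk 9.90 tcp [517.4 358.3  28.1] rot [3.1407e+00 8.0000e-04 2.9007e+00] F [ 0.1 -0.2 -1.2] open 0.455 | shift [1.6 0.3 7.1]
```

>>> {"fn": "servo_tool", "kwargs": {
  "rows": [
    [30,[0,0,3],[0,0,0]],
    [30,[0,0,2],[0,0,0]],
    [30,[0,0,1],[0,0,0]],
    [30,[0,0,0],[0,0,0]]
  ]
}}

```text
clock: 10.4
eef_pos: [517.1, 358.3, 22.6]
tcp_rot: [3.141, 0.0, 2.901]
contact_force: [-3.8, -2.1, 10.7]
opening: 0.46
```

It's resting on the tray floor, so I'll release it.

>>> {"fn": "servo_tool", "kwargs": {
  "rows": [
    [30,[0,0,-0.7],[0,0,0]],
    [70,[0,0,0],[0,0,0]],
    [80,[0,0,0],[0,0,0]],
    [80,[0,0,0],[0,0,0]],
    [80,[0,0,-20],[0,0,0]],
    [80,[0,0,-45],[0,0,0]],
    [80,[0,0,-45],[0,0,0]],
    [80,[0,0,0],[0,0,0]]
  ]
}}

```text
clock: 11.4
eef_pos: [519.3, 359.8, 137.4]
tcp_rot: [3.135, 0.005, 2.901]
contact_force: [1.3, 0.0, 0.5]
opening: 0.935
```

```bash
python3 -c "
from h import *
to(547,162.5,133);cv2.imwrite('pics/w4.png',grab_frame('wrist'))"
```

```text
clk 11.40 tcp [519.3 359.8 137.4] rot [3.1355 0.0054 2.9008] F [1.3 0.  0.5] open 0.935 | shift [ -73.9 -185.     3.6]
```

View pics/w4.png

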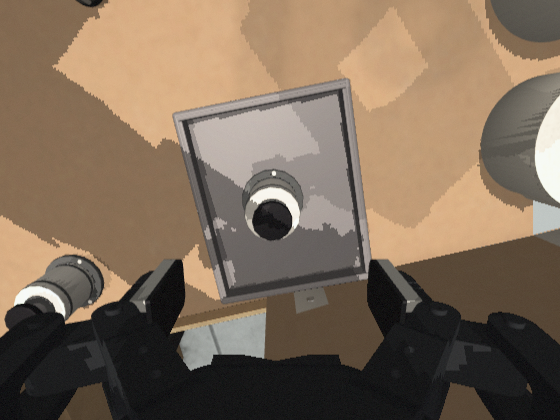

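The weak plunger stands upright in the middle of the tray (272,215). Next, the stiff one.

>>> {"fn": "servo_tool", "kwargs": {
  "rows": [
    [85,[-15,-37,0],[0,0,0]],
    [85,[-15,-37,0],[0,0,0]],
    [85,[-15,-37,0],[0,0,0]],
    [85,[-15,-37,0],[0,0,0]],
    [85,[-14,-37,3],[0,0,0]],
    [85,[0,0,0],[0,0,0]],
    [85,[0,0,0],[0,0,0]]
  ]
}}

```text
clock: 12.32
eef_pos: [544.3, 161.0, 128.6]
tcp_rot: [-3.141, -0.001, 2.9]
contact_force: [0.2, -0.1, -0.1]
opening: 0.99
```

```bash
python3 - <<'E'
from h import *
c="wrist"; im=grab_frame(c); u,v=proj(c,(547,162.5,68)).astype(int); k=34
g=im.max(2)[v-k:v+k+1,u-k:u+k+1]
n,l,s,ce=cv2.connectedComponentsWithStats((g<45).astype(np.uint8))
for i in range(1,n):
    if s[i,4]>50: p=ce[i]+[u-k,v-k]; print(p,s[i],pix2z(c,*p,68))
to(547,162.5,16)
E
```

```text
[281.27088608 230.93248945] [  19   16   39   40 1185] [548.15933524 164.49927616  68.        ]
clk 12.38 tcp [544.4 161.4 128.7] rot [-3.1416e+00 -6.0000e-04  2.9010e+00] F [1.  0.2 0.2] open 0.996 | shift [ -2.4   1.7 112.7]
```

>>> {"fn": "servo_tool", "kwargs": {
  "rows": [
    [85,[-2.8,2,30],[0,0,0]],
    [85,[0,0,30],[0,0,0]],
    [85,[0,0,30],[0,0,0]],
    [85,[0,0,23],[0,0,0]],
    [30,[0,0,0],[0,0,0]],
    [30,[0,0,0],[0,0,0]],
    [30,[0,0,0],[0,0,0]],
    [30,[0,0,0],[0,0,0]]
  ]
}}

```text
clock: 13.38
eef_pos: [548.7, 162.6, 17.3]
tcp_rot: [3.14, 0.002, 2.901]
contact_force: [-1.4, 3.1, 6.4]
opening: 0.457
```

>>> {"fn": "servo_tool", "kwargs": {
  "rows": [
    [30,[0,0,0],[0,0,0]],
    [30,[0,0,0],[0,0,0]],
    [30,[0,0,-30],[0,0,0]],
    [30,[0,0,-40],[0,0,0]],
    [30,[0,0,-50],[0,0,0]],
    [30,[0,0,0],[0,0,0]]
  ]
}}

```text
clock: 14.12
eef_pos: [550.5, 162.7, 140.2]
tcp_rot: [3.138, 0.007, 2.901]
contact_force: [0.6, -0.3, -2.9]
opening: 0.456
```

```bash
python3 -c "
from h import *
to(511,-149,135)"
```

```text
clk 14.12 tcp [550.5 162.7 140.2] rot [3.1378 0.0066 2.9007] F [ 0.6 -0.3 -2.9] open 0.456 | shift [ -36.  -312.1    4.3]
```

>>> {"fn": "servo_tool", "kwargs": {
  "rows": [
    [30,[-4,-36,0],[0,0,0]],
    [30,[-5,-46,0],[0,0,0]],
    [30,[-5,-46,0],[0,0,0]],
    [30,[-5,-46,0],[0,0,0]],
    [30,[-6,-46,0],[0,0,0]],
    [30,[-6,-46,0],[0,0,0]],
    [30,[-5,-46,0],[0,0,0]],
    [30,[0,0,0],[0,0,0]]
  ]
}}

```text
clock: 15.12
eef_pos: [507.3, -152.0, 135.2]
tcp_rot: [-3.141, -0.001, 2.897]
contact_force: [0.6, -0.0, -1.3]
opening: 0.457
```

```bash
python3 -c "
from h import *
cv2.imwrite('pics/w5.png',grab_frame('wrist'));to(511,-149,22)
for x,y in [(570.8,-54),(607.5,-193),(446,-232),(410,-94)]: print(proj('wrist',[x,y,50]))"
```

```text
clk 15.18 tcp [ 507.5 -150.6  135.2] rot [ 3.1415e+00 -1.3000e-03  2.8979e+00] F [-0.4 -0.8 -1.9] open 0.453 | shift [ -3.2   2.4 113.2]
[421.96592376 265.71913792]
[254.04187747 345.97366346]
[137.81324173 160.05032088]
[324.93050365  50.80160616]
```

View pics/w5.png

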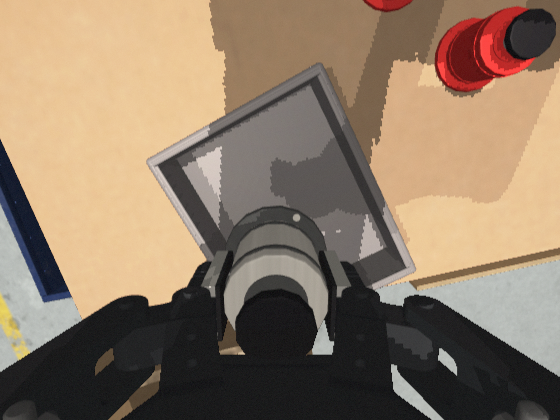

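The bin's rim corners are at (320,65), (150,160) and (413,270); the held plunger is above the bin.

```bash
python3 -c "
from h import *
P=[pix2z('wrist',*p,50) for p in [(150,160),(413,270),(320,65)]]
print(P,(P[0]+P[1])/2,np.linalg.norm(P[0]-P[2]),np.linalg.norm(P[1]-P[2])); c=(P[0]+P[1])/2;to(c[0],c[1],28)"
```

```text
[array([ 447.9828925, -223.9089403,   50.       ]), array([572.62978   , -60.94243123,  50.        ]), array([417.34399605, -98.73710505,  50.        ])] [ 510.30633625 -142.42568576   50.        ] 128.8671033120217 159.81899782827838
clk 15.18 tcp [ 507.5 -150.6  135.2] rot [ 3.1415e+00 -1.3000e-03  2.8979e+00] F [-0.4 -0.8 -1.9] open 0.453 | shift [ -0.9   8.6 107.2]
```

>>> {"fn": "servo_tool", "kwargs": {
  "rows": [
    [30,[-1,8.5,10],[0,0,0]],
    [30,[0,0,30],[0,0,0]],
    [30,[0,0,30],[0,0,0]],
    [30,[0,0,25],[0,0,0]],
    [30,[0,0,7],[0,0,0]],
    [30,[0,0,3],[0,0,0]],
    [30,[0,0,0],[0,0,0]]
  ]
}}

```text
clock: 16.05
eef_pos: [511.9, -141.2, 31.5]
tcp_rot: [3.142, 0.001, 2.901]
contact_force: [0.8, 1.0, -1.4]
opening: 0.455
```

>>> {"fn": "servo_tool", "kwargs": {
  "rows": [
    [30,[0,0,4],[0,0,0]],
    [30,[0,0,3],[0,0,0]],
    [30,[0,0,1],[0,0,0]],
    [30,[0,0,0],[0,0,0]],
    [30,[0,0,0],[0,0,0]]
  ]
}}

```text
clock: 16.68
eef_pos: [511.5, -141.6, 23.1]
tcp_rot: [-3.142, 0.0, 2.901]
contact_force: [0.4, -0.3, -1.2]
opening: 0.457
```

>>> {"fn": "servo_tool", "kwargs": {
  "rows": [
    [30,[0,0,1],[0,0,0]],
    [30,[0,0,0.7],[0,0,0]],
    [30,[0,0,0],[0,0,0]]
  ]
}}

```text
clock: 17.05
eef_pos: [511.4, -141.5, 21.3]
tcp_rot: [-3.142, -0.0, 2.901]
contact_force: [-0.5, -0.2, -1.1]
opening: 0.464
```

>>> {"fn": "servo_tool", "kwargs": {
  "rows": [
    [30,[0,0,0.8],[0,0,0]],
    [30,[0,0,0],[0,0,0]]
  ]
}}

```text
clock: 17.3
eef_pos: [511.4, -141.6, 21.2]
tcp_rot: [-3.142, 0.0, 2.901]
contact_force: [-4.0, 1.2, 10.3]
opening: 0.458
```

Contact with the bin floor. Releasing with a moderate opening, then retreating upward.

>>> {"fn": "servo_tool", "kwargs": {
  "rows": [
    [30,[0,0,-0.7],[0,0,0]],
    [65,[0,0,0],[0,0,0]],
    [65,[0,0,0],[0,0,0]],
    [65,[0,0,0],[0,0,0]],
    [65,[0,0,-20],[0,0,0]],
    [65,[0,0,-45],[0,0,0]],
    [65,[0,0,-50],[0,0,0]],
    [65,[0,0,-20],[0,0,0]]
  ]
}}

```text
clock: 18.3
eef_pos: [512.7, -141.9, 159.1]
tcp_rot: [-3.141, 0.004, 2.901]
contact_force: [0.2, 0.1, 0.1]
opening: 0.763
```

>>> {"fn": "servo_tool", "kwargs": {
  "rows": [
    [65,[20,0,-20],[0,0,0]],
    [65,[40,0,-20],[0,0,0]],
    [65,[40,0,-20],[0,0,0]],
    [65,[0,0,0],[0,0,0]],
    [65,[0,0,0],[0,0,0]]
  ]
}}

```text
clock: 18.92
eef_pos: [414.9, -117.9, 216.3]
tcp_rot: [-3.142, 0.001, 2.901]
contact_force: [0.2, -0.8, -0.5]
opening: 0.761
```

```bash
python3 -c "
from h import *
cv2.imwrite('pics/s6.png',np.vstack([cv2.resize(grab_frame(c),(400,300)) for c in ('side','wrist')]));to(511,-149,22)"
```

```text
clk 19.02 tcp [ 415.  -117.9  215.8] rot [ 3.1416e+00 -1.0000e-04  2.9008e+00] F [ 0.3  0.7 -0.2] open 0.762 | shift [-100.7   -7.3  193.8]
```

View pics/s6.png

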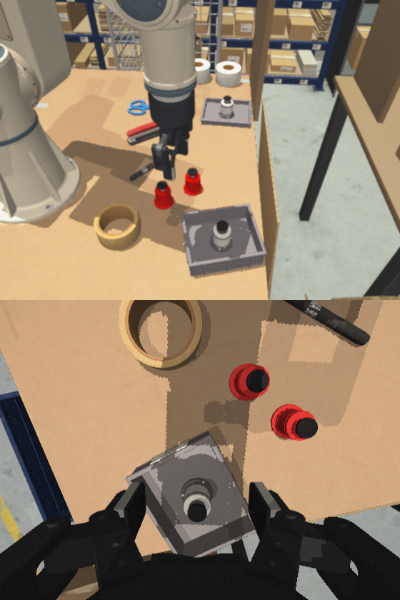

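In the side view the plungers stand upright in the bin (222,235) and in the tray (227,107). The red look-alikes are still standing where they were, and the arm is clear.

```bash
python3 -c "
from rig import *
print(sign_off())"
```

```text
the job is handed in; nothing more can be done
None
```

The stiff plunger now stands upright in the deep bin and the weak one upright in the shallow tray. Both are released, and I handed the job in at about 19 s.

- **Feel test:** The left plunger pushed back with about 11 N at 6 mm and 14 N at about 8 mm, so it is the stiff one. The right one gave only 1–2 N at about 9 mm, slightly under the stated 2–3 N but clearly weak.
- **Last checks:** The side and wrist pictures showed both plungers standing, the red look-alikes undisturbed and the gripper clear. The wrist force read about zero.
- **Disagreements:** The cameras differed by up to about 5 mm on the plunger and bin positions. Closer wrist pictures settled these before I gripped the plungers or set the stiff one down in the bin; the tray position came from the fixed cameras.

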